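# Open the feed valve and flush the water filter

### The job

Bring the coffee bar's water filter on line: under the wire cup rack, turn the long lever of the ball valve a quarter turn until it lies along the pipe, fully open. Then pull the sprung wooden plunger knob on top of the filter straight up until its pointer is level with the large disc on the gauge post, hold it there for two seconds without pulling it well past, and ease it back down until it is fully home rather than letting it snap back. Leave the small wing valve as it is, do not push the jug, tamper, portafilter or knock box about, and leave the lever open and the knob let go.

Things in the scene. Friction and masses are not known exactly. Their poses are not given: they have to be found in the camera images.
- lever (a joint): Angle in rad of the long valve lever: 0 = closed (square to the pipe, pointing up and away from the robot), 1.571 = fully open at its stop (along the pipe, pointing to the robot's left, the stem's +y). Starts between 0 and 0.2. Turns against friction of about 0.22 N m, stays where it is left.
- stem (a point): Fixed point on the long lever's turning axis, mid-thickness of the lever, 140 mm above the table. Axes: x away from the robot, y along the pipe to the left, z up (yawed up to 0.2 rad). In them the turning axis is (-0.643, 0, 0.766), leaning 40 deg to the robot; the closed lever points along (0.766, 0, 0.643), the open one along (0, 1, 0).
- pipe (a point): Middle of the pipe's axis, under the long lever: steel pipe 22 mm thick, 380 mm long along y, 100 mm above the table; same axes as stem, which is 52 mm from it along the turning axis. The brass valve body round it is 42 mm thick and 72 mm long. Upturned paper cups fixed on both ends of the rack above stand up to 105 mm over it.
- rack_front (a point): Middle of the front bar (12 mm thick, 420 mm long, along y) of the fixed wire cup rack over the valves, 305 mm above the table; same axes as stem. The rack reaches 140 mm back (+x), on posts at its back. It blocks an upright gripper: come in leaning, from the robot's side, below and in front of this bar; 40 deg from vertical, square to the lever's plane, suits.
- lever_grip (a point): Middle of the lever's black rubber sleeve, a bar 100 mm long, 18 wide, 12 thick, its middle 75 mm from the turning axis. Its axes turn with the lever: x along the lever outwards, y across it, the way it opens, z along the turning axis, out of the valve. The space beside the sleeve is free, and about 30 mm beneath it.
- wing (a joint): Angle of the small steel wing handle (56 mm across) on the other ball valve of the same pipe, 120 mm to the right (-y) of the long lever: leave it alone. 0 as it starts.
- plunger (a joint): How far in m the filter's plunger is pulled up: 0 = home, 0.040 = its pointer level with the large disc, 0.070 = end of travel. A spring pulls it down, with its weight about 5 N at home and 10 N at the mark; let go, it snaps back.
- knob (a point): Centre of the plunger's dark wooden knob, an upright cylinder 36 mm wide and 40 high on top of the white filter, 190 mm above the table when home; moves up with the plunger. x points to the gauge post, z up. The 104 mm wide head's top is 43 mm below; a 24 mm stub juts 20 mm from each side of it. Grip from above, fingers either side along y, clear of the post. The filter is fixed, left or right of the pipe.
- pointer (a point): Tip of the steel pointer at the knob's foot, 31.5 mm from the knob's axis along x and 16 mm below the knob's centre; moves with the plunger.
- mark (a point): Fixed: middle of the large dark disc (20 mm wide, 4 mm thick) on the thin gauge post, 43 mm from the knob's axis along its x, 40 mm above the pointer when home. The post (8 mm thick) ends 8 mm above the disc; smaller collars below it are 10 mm apart, the lowest at the home position.
- jug_centre (a point): Bystander: steel milk jug, 84 mm wide, 110 mm high; point half-way up its axis.
- tamper_centre (a point): Bystander: wooden tamper, 58 mm wide, 94 mm high; point half-way up.
- portafilter_centre (a point): Bystander: portafilter lying flat, a steel bowl 68 mm wide and 30 mm high with a wooden handle reaching 169 mm from the bowl's centre along -x of its own axes; point at the middle of the bowl.
- knockbox_centre (a point): Bystander: black open knock box 130 x 150 x 100 mm high with a bar across; point at its middle. It stands on the side where the filter is not.
Mind the look-alikes: they are no part of the job. What is shaped like the part that bears plunger but green or turquoise is not meant.

How it is judged:
By the outcome, as a careful person would: the job done as asked, in the order asked, and still so for the second after the job is handed in, with the robot touching nothing.
It also fails if it takes over 58 s, if anything falls off the work surface, if the arm or the gripper's body presses on something with over 40 N, if the wrist force passes 120 N, or if a joint passes its speed limit or range.

### The arm

A 6-joint arm with a two-finger parallel gripper is mounted at the origin on the work surface. World frame = base frame: x ahead of the robot, y to its left, z up, the work surface at z = 0. Lengths are in m, angles in rad, forces in N, time in s.
With the tool pointing down it reaches from about 0.375 to 0.975 m from the base axis. Payload 3.8 kg.
Tool frame: the origin (TCP) lies midway between the tips of the shut fingers; the grasp point (between the pads) lies 19 mm behind it; x points along the fingers, y is the direction in which the jaws open and shut, and the axes are right-handed (so a half turn about x gives the same grasp; the last joint's range is limited). The gripper opens to 88 mm and grips with 3 to 60 N. Pads are 18 mm wide; open, the fingers measure 123 mm over their backs; the gripper's body (75 mm by 187 mm) begins 45 mm behind the grasp point.
Start: joints at [-1.191, 0.264, 1.604, -0, 1.274, -0.037], TCP at [0.273, -0.617, 0.239] pointing down, gripper open.
Joint ranges: [-2.63, 2.63], [-0.94, 2.18], [0.31, 2.57], [-1.31, 4.45], [0, 2.66], [-2.55, 2.55]. Speed limits (rad/s): [2.57, 2.57, 3.14, 3.14, 3.14, 3.14].

### API

Orientations are given as a rotation vector (axis times angle).
In Python, from cell import manip, inverse_kinematics, cams, order gives the robot as it stands. Calls block until the motion is done:
- manip.move_pose(position, orientation): joint-space move of the TCP to a pose.
- manip.move_linear(position, rate=0.15, rot=None): straight line of the TCP; rot=None keeps the orientation; rate is the mean speed in m/s.
- manip.set_joints(angles): joint-space move.
- manip.set_gripper(opening, force=None): finger opening in m; force is the grip in N (None keeps the last); returns when the fingers have stopped.
- manip.dwell(seconds).
- inverse_kinematics(position, orientation): joint angles nearest the present ones, or None.
- manip.state(): the state.
- cams.capture(name): name is "scene" or "top" or "wrist"; returns a dict with "image" (384x512x3 uint8, blue, green, red), "z_map" (384x512 float32, m along the optical axis (not along the pixel's ray), 0 where there is no reading), "intrinsics" (3x3 intrinsics, pixels), "position" and "orientation" of the camera in the world; the wrist camera has in their place "T_tool_cam" (4x4, takes a point from camera to tool coordinates, whose origin is the TCP and whose axes are the tool frame's). Camera axes: x right, y down, z forward; pixel columns grow to the right and rows downward; lengths in m; the calibration is good to about 2 mm. A picture is of the moment at which its call begins: read the wrist's pose just before it.
A pose or a line that the arm cannot do raises manip.IKError and nothing moves.
- order.close_job(): hands the job in, once; it reports no verdict.
The state is a dict: "clock": time; "joint_pos": joint angles; "joint_velocities": joint speeds; "tau": joint torques, N m; "tool_pos": TCP position; "tcp_rot": TCP orientation; "contact_force": force on the tool from outside, world axes, zero at the start; "moment": the same for the moment, N m; "gripper_width": finger opening in m.
Only numpy, scipy, OpenCV 4.12 (cv2) and the standard library are available. Lean on these libraries where they do the work, as an engineer would, in place of code of your own. Each camera call takes 0.05 s, during which the arm holds its last target.

## Working session

There is one attempt and no reset: what is moved stays moved. The work goes in short steps, each a Python script; the robot and the scene stay as the last script left them, time stands still between calls to the robot, and variables do not carry over. Pictures are saved under pics/ and viewed, and the job is handed in when it is done.

```bash
ls; mkdir -p pics; cat > h.py <<'E'
import numpy as np, cv2
from scipy.spatial.transform import Rotation as R
from cell import manip, inverse_kinematics, cams, order
def camT(c, st=None):
    T=np.eye(4)
    if 'T_tool_cam' in c:
        W=np.eye(4); W[:3,:3]=R.from_rotvec(st['tcp_rot']).as_matrix(); W[:3,3]=st['tool_pos']
        return W@np.array(c['T_tool_cam'])
    o=np.array(c['orientation'])
    T[:3,:3]=o if o.shape==(3,3) else R.from_rotvec(o).as_matrix()
    T[:3,3]=c['position']; return T
def cap(name,fn=None):
    st=manip.state(); c=cams.capture(name); T=camT(c,st)
    if fn: cv2.imwrite('pics/'+fn+'.png',c['image']); np.savez('pics/'+fn+'.npz',image=c['image'],z=c['z_map'],K=c['intrinsics'],T=T)
    return c,T
def cloud(fn):
    d=np.load('pics/'+fn+'.npz'); z=d['z']; K=d['K']; v,u=np.mgrid[:z.shape[0],:z.shape[1]]
    P=np.stack([(u-K[0,2])/K[0,0]*z,(v-K[1,2])/K[1,1]*z,z],-1)
    P=P@d['T'][:3,:3].T+d['T'][:3,3]; P[z==0]=np.nan
    return P,d['image'],d
E
python3 - <<'E'
from h import *
for n in ['scene','top','wrist']:
    c,T=cap(n,n+'0'); print(n,T.round(3).tolist(),c['intrinsics'][0][0])
print(manip.state())
a=cv2.imread('pics/scene0.png');cv2.imwrite('pics/s0b.png',cv2.resize(a,(800,600)))
a=cv2.imread('pics/top0.png');cv2.imwrite('pics/t0b.png',cv2.resize(a,(800,600)))
E
```

```text
pics
scene [[0.209, 0.683, -0.7, 1.38], [0.978, -0.134, 0.162, -0.227], [0.017, -0.718, -0.696, 1.073], [0.0, 0.0, 0.0, 1.0]] 359.2785500022698
top [[0.013, -0.999, 0.044, 0.41], [-1.0, -0.013, 0.001, -0.037], [-0.0, -0.045, -0.999, 1.5], [0.0, 0.0, 0.0, 1.0]] 433.4549810923532
wrist [[0.404, -0.884, -0.237, 0.333], [-0.915, -0.391, -0.102, -0.59], [-0.003, 0.258, -0.966, 0.382], [0.0, 0.0, 0.0, 1.0]] 308.803922399045
{'clock': 0.15, 'joint_pos': array([-1.19092593e+00,  2.64556526e-01,  1.60509679e+00, -4.05115094e-06,
        1.27369059e+00, -3.68921172e-02]), 'joint_velocities': array([ 0.00122384, -0.0020803 , -0.00514462,  0.0003789 ,  0.00011378,
        0.00066589]), 'tau': array([ 1.17235650e-03, -5.02848029e+01, -3.57468188e+01,  7.29440781e-02,
        2.49144807e-02, -1.15468683e-04]), 'tool_pos': array([ 0.27303288, -0.61669458,  0.23767019]), 'tcp_rot': array([ 1.99205172,  0.42304354, -1.99266808]), 'contact_force': array([0.34878539, 1.10036325, 0.11189289]), 'moment': array([-0.01662953, -0.01299119,  0.00520478]), 'gripper_width': 0.08798645661604257}
```

View pics/s0b.png

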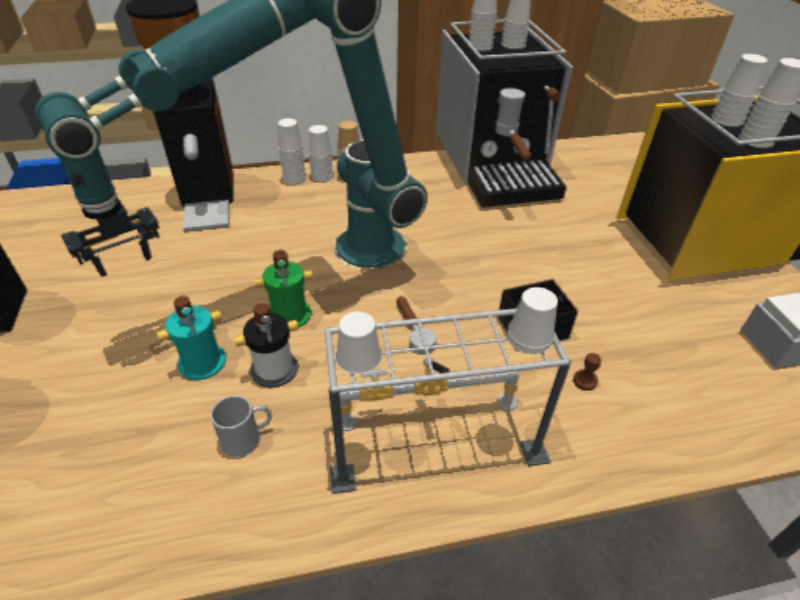

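View pics/t0b.png

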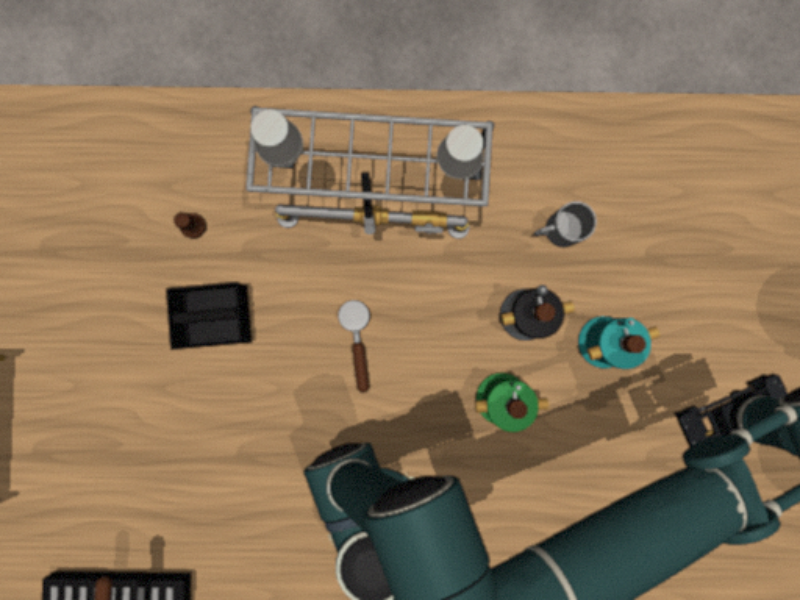

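The scene shows three filters. In the 800x600 top view, the white filter with the black head is at (543,312), turquoise is at (632,344) and green at (516,408). The white one fits the description, and the green and turquoise ones are look-alikes. The long black lever is at (367,195) and the wing valve at (430,222). I'll confirm in enlarged crops and measure.

```bash
python3 - <<'E'
from h import *
P,im,d=cloud('top0')
c1=cv2.resize(im[60:240,150:430],None,fx=2.8,fy=2.8,interpolation=cv2.INTER_CUBIC)
cv2.imwrite('pics/t_crop.png',c1)
P2,im2,_=cloud('scene0')
c2=cv2.resize(im2[180:320,130:370],None,fx=3.3,fy=3.3,interpolation=cv2.INTER_CUBIC)
cv2.imwrite('pics/s_crop.png',c2)
def pts(P,x0,x1,y0,y1,z0,z1):
    q=P.reshape(-1,3); m=(q[:,0]>x0)&(q[:,0]<x1)&(q[:,1]>y0)&(q[:,1]<y1)&(q[:,2]>z0)&(q[:,2]<z1); return q[m]
for (u,v) in [(347,200),(235,125),(235,112),(235,138),(209,136),(275,140),(405,220),(330,261),(160,122),(312,130),(366,143)]:
    print((u,v),P[v,u].round(3))
E
```

```text
(347, 200) [ 0.443 -0.313  0.207]
(235, 125) [0.643 0.02  0.313]
(235, 112) [0.7   0.025 0.221]
(235, 138) [0.633 0.027 0.159]
(209, 136) [0.646 0.113 0.11 ]
(275, 140) [ 0.635 -0.1    0.114]
(405, 220) [ 0.385 -0.484  0.212]
(330, 261) [ 0.262 -0.262  0.21 ]
(160, 122) [0.65  0.228 0.307]
(312, 130) [ 0.634 -0.194  0.303]
(366, 143) [ 0.647 -0.421  0.004]
```

View pics/t_crop.png

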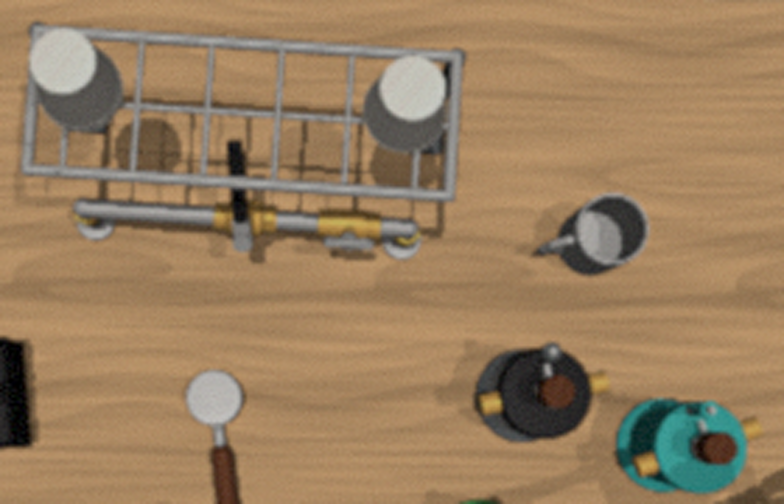

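View pics/s_crop.png

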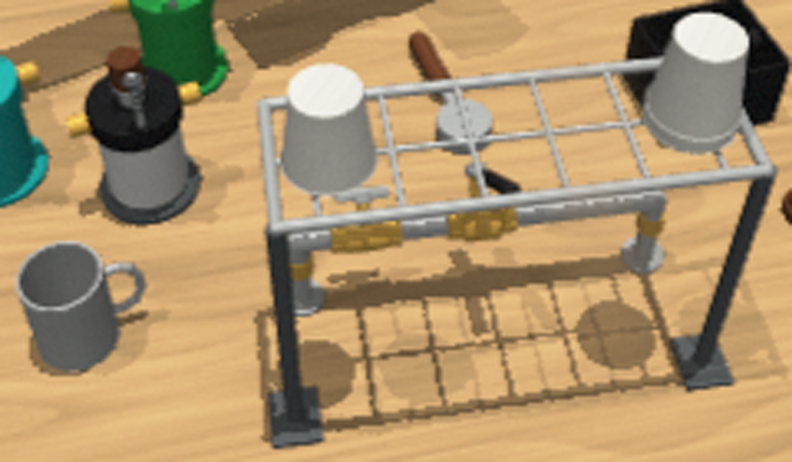

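```bash
python3 - <<'E'
from h import *
c=cams.capture('wrist'); print(np.array(c['T_tool_cam']).round(3).tolist())
yaw=-0.045
Rz=R.from_euler('z',yaw).as_matrix()
stem=np.array([0.607,0.02,0.14])
def rot(lean,flip):
    x=np.array([np.sin(lean),0,-np.cos(lean)]); y=np.array([0,1.,0])*(-1 if flip else 1)
    return R.from_matrix(Rz@np.stack([x,y,np.cross(x,y)],1)).as_rotvec()
for lean in [40,50]:
  for f in [0,1]:
    for off in [-.012,.18]:
      e=Rz@np.array([.766,0,.643]);a=Rz@np.array([-.643,0,.766])
      q=inverse_kinematics(stem+.055*e+off*a,rot(np.radians(lean),f)); print(lean,f,off,None if q is None else np.round(q,2), )
T=R.from_rotvec(manip.state()['tcp_rot']).as_matrix(); print(T.round(3).tolist())
def down(yw,f):
    x=np.array([0,0,-1.]); y=np.array([-np.sin(yw),np.cos(yw),0])*(-1 if f else 1)
    return R.from_matrix(np.stack([x,y,np.cross(x,y)],1)).as_rotvec()
for yw in [0,.2,-.2]:
  for f in (0,1): print(yw,f,inverse_kinematics([.443,-.313,.171],down(yw,f)), inverse_kinematics([.36,-.313,.36],down(yw,f)))
E
```

```text
[[0.001, -0.258, 0.966, -0.144], [1.0, -0.001, -0.001, -0.0], [0.001, 0.966, 0.258, -0.065], [0.0, 0.0, 0.0, 1.0]]
40 0 -0.012 [ 0.01 -0.03  2.24 -0.14  0.24 -1.4 ]
40 0 0.18 [ 0.03 -0.48  2.28 -0.08  0.64 -1.45]
40 1 -0.012 [ 0.01 -0.03  2.24 -0.14  0.24  1.74]
40 1 0.18 [ 0.03 -0.48  2.28 -0.08  0.64  1.69]
50 0 -0.012 [ 0.01 -0.05  2.35  4.1   0.05  0.65]
50 0 0.18 [ 0.04 -0.56  2.4  -0.15  0.43 -1.38]
50 1 -0.012 [ 0.01 -0.05  2.35  4.1   0.05 -2.49]
50 1 0.18 [ 0.04 -0.56  2.4  -0.15  0.43  1.76]
[[-0.0, 0.405, -0.914], [0.001, -0.914, -0.405], [-1.0, -0.001, -0.0]]
0 0 [-0.66102758  0.06743284  1.96088727  0.          1.11327254 -2.2318239 ] [-0.76789521 -0.17080277  1.83832748  0.          1.47406795 -2.33869154]
0 1 [-6.61027578e-01  6.74328377e-02  1.96088727e+00 -4.44089210e-16
  1.11327254e+00  9.09768749e-01] [-7.67895214e-01 -1.70802773e-01  1.83832748e+00 -4.44089210e-16
  1.47406795e+00  8.02901112e-01]
0.2 0 [-6.61027578e-01  6.74328377e-02  1.96088727e+00 -4.44089210e-16
  1.11327254e+00 -2.43182390e+00] [-7.67895214e-01 -1.70802773e-01  1.83832748e+00 -4.44089210e-16
  1.47406795e+00 -2.53869154e+00]
0.2 1 [-6.61027578e-01  6.74328377e-02  1.96088727e+00 -4.44089210e-16
  1.11327254e+00  7.09768749e-01] [-7.67895214e-01 -1.70802773e-01  1.83832748e+00 -4.44089210e-16
  1.47406795e+00  6.02901112e-01]
-0.2 0 [-6.61027578e-01  6.74328377e-02  1.96088727e+00 -4.44089210e-16
  1.11327254e+00 -2.03182390e+00] [-7.67895214e-01 -1.70802773e-01  1.83832748e+00 -4.44089210e-16
  1.47406795e+00 -2.13869154e+00]
-0.2 1 [-0.66102758  0.06743284  1.96088727  0.          1.11327254  1.10976875] [-0.76789521 -0.17080277  1.83832748  0.          1.47406795  1.00290111]
```

```bash
cat >> h.py <<'E'
def down(yw,f=0):
    x=np.array([0,0,-1.]); y=np.array([-np.sin(yw),np.cos(yw),0])*(-1 if f else 1)
    return R.from_matrix(np.stack([x,y,np.cross(x,y)],1)).as_rotvec()
def lean(yaw,l):
    l=np.radians(l); Rz=R.from_euler('z',yaw).as_matrix()
    x=np.array([np.sin(l),0,-np.cos(l)]); y=np.array([0,1.,0])
    return R.from_matrix(Rz@np.stack([x,y,np.cross(x,y)],1)).as_rotvec()
E
python3 - <<'E'
from h import *
p=manip.state()['tool_pos']; p[2]=.37
manip.move_linear(p,rate=.3)
manip.move_pose([.42,-.31,.35],down(0,0)); manip.dwell(.2)
cap('wrist','wk1')
manip.move_pose([.55,-.03,.37],lean(-.045,40)); manip.dwell(.2)
cap('wrist','wv1')
manip.move_linear([.52,.07,.37],rate=.2); manip.dwell(.2)
cap('wrist','wv2')
cap('top','top1'); cap('scene','scene1')
s=manip.state(); print(s['clock'],s['tool_pos'],s['joint_pos'].round(2),s['contact_force'])
for n in ['wk1','wv1','wv2']:
    a=cv2.imread(f'pics/{n}.png');cv2.imwrite(f'pics/{n}b.png',cv2.resize(a,(768,576)))
E
```

```text
5.4 [0.52016402 0.06914779 0.36990137] [ 0.18 -0.51  2.2  -0.2   0.78 -1.25] [ 0.74592196  0.82708366 -0.95164428]
```

View pics/wk1b.png

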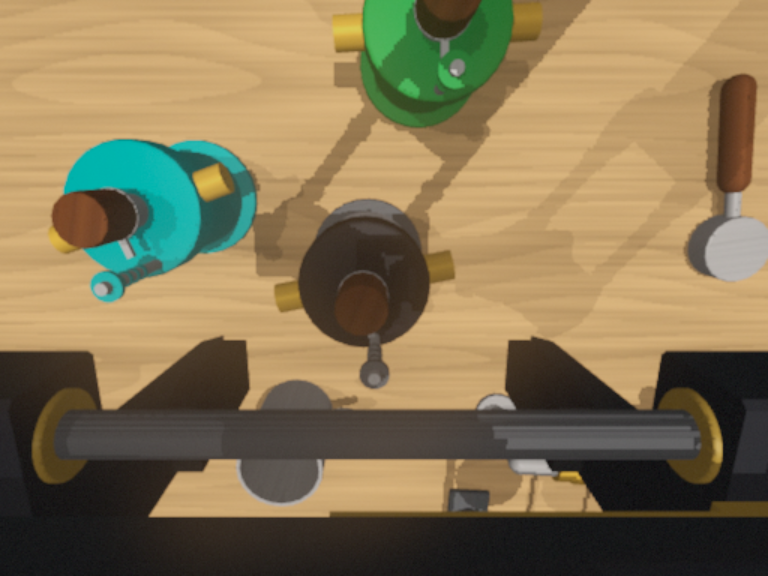

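View pics/wv1b.png

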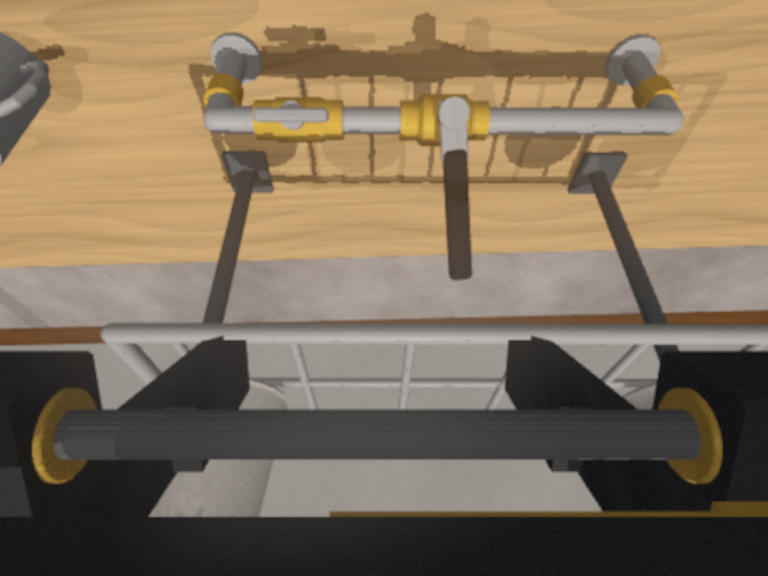

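View pics/wv2b.png

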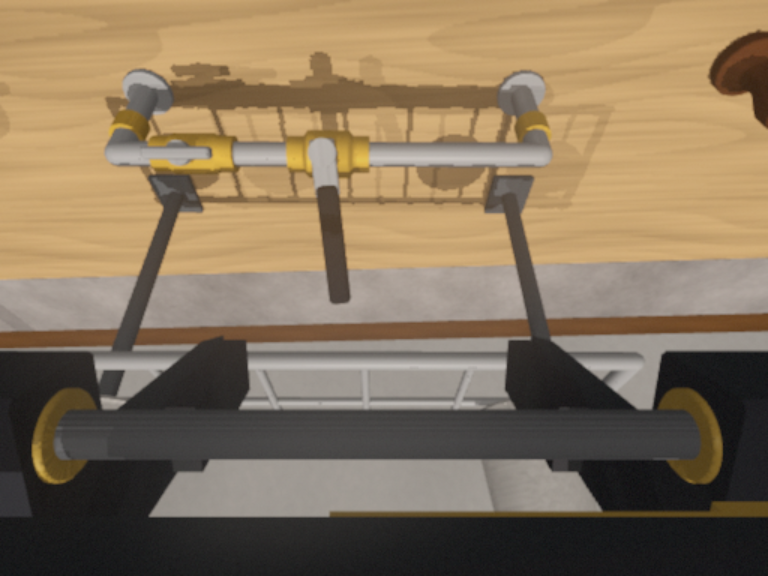

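The wrist view shows the lever pivot at (454,112) and the tip at (460,272) in wv1, or (322,150) and (340,298) in wv2. The pipe runs from (210,120) to (680,122). The white filter's knob top is at (361,303) and its gauge post at (374,373). Now to compute positions from two views plus depth.

```bash
python3 - <<'E'
from h import *
def ray(fn,u,v):
    d=np.load(f'pics/{fn}.npz');K=d['K'];r=d['T'][:3,:3]@np.array([(u-K[0,2])/K[0,0],(v-K[1,2])/K[1,1],1]);return d['T'][:3,3],r/np.linalg.norm(r)
def tri(*obs):
    A=np.zeros((3,3));b=np.zeros(3)
    L=[ray(*o) for o in obs]
    for o,r in L: M=np.eye(3)-np.outer(r,r);A+=M;b+=M@o
    p=np.linalg.solve(A,b); return p.round(4),[round(np.linalg.norm(np.cross(p-o,r))*1e3,1) for o,r in L]
def dep(fn,u,v):
    P,_,_=cloud(fn); return np.nanmedian(P[int(v)-1:int(v)+2,int(u)-1:int(u)+2].reshape(-1,3),0).round(4)
s=1.5
F={'pivot':((454,112),(322,150)),'tip':((460,277),(341,301)),'sleeve_start':((455,152),(328,188)),'pipeL':((681,120),(548,153)),'pipeR':((208,119),(110,153)),
 'wing':((290,114),(178,152)),'body':((445,119),(328,153)),'post_foot':((605,155),(512,180))}
for k,(a,b) in F.items():
    print(k,tri(('wv1',a[0]/s,a[1]/s),('wv2',b[0]/s,b[1]/s)),dep('wv1',a[0]/s,a[1]/s),dep('wv2',b[0]/s,b[1]/s))
for n in ['wv1','wv2']:
    for u in ([130,250,330,450,600] ): print('bar',n,dep(n,u/s,(334 if n=='wv1' else 361)/s))
# pipe points
for n,v in [('wv1',121),('wv2',154)]:
    us=(360,385,520,560,620) if n=='wv1' else (245,265,400,440,500)
    print('pipe',n,[dep(n,u/s,v/s).tolist() for u in us])
print('knobtop',dep('wk1',361/s,303/s),'post',dep('wk1',374/s,376/s))
E
python3 - <<'E'
from h import *
# knob top by height mask
for fn in ['wk1','top1','top0']:
    P,im,_=cloud(fn); q=P.reshape(-1,3)
    m=(np.hypot(q[:,0]-.44,q[:,1]+.31)<.06)&(q[:,2]>.2)&(q[:,2]<.25); w=q[m]
    print(fn,len(w),w.min(0).round(3),w.max(0).round(3),w.mean(0).round(4),np.median(w[:,2]).round(4))
    m=(np.hypot(q[:,0]-.44,q[:,1]+.31)<.08)&(q[:,2]>.135)&(q[:,2]<.16); w=q[m]; print(' head',len(w),w[:,:2].min(0).round(3),w[:,:2].max(0).round(3),np.median(w[:,2]).round(3))
P,im,_=cloud('wk1'); cv2.imwrite('pics/kcrop.png',cv2.resize(im[130:275,170:320],(800,773)[:2] if 0 else (620,600),interpolation=cv2.INTER_CUBIC))
P,im,_=cloud('top1'); cv2.imwrite('pics/t1.png',cv2.resize(im[60:240,150:430],None,fx=2.8,fy=2.8,interpolation=cv2.INTER_CUBIC))
E
```

```text
pivot (array([0.608 , 0.0218, 0.141 ]), [np.float64(0.6), np.float64(0.6)]) [0.6067 0.0208 0.1434] [0.6064 0.0211 0.1419]
tip (array([0.7094, 0.0286, 0.2153]), [np.float64(0.0), np.float64(0.0)]) [0.7018 0.0266 0.2198] [0.7008 0.0292 0.22  ]
sleeve_start (array([0.6336, 0.0237, 0.155 ]), [np.float64(0.3), np.float64(0.3)]) [0.6294 0.0225 0.1591] [0.6289 0.0239 0.1599]
pipeL (array([0.6481, 0.2139, 0.1062]), [np.float64(0.7), np.float64(0.7)]) [0.6492 0.2142 0.1058] [0.6482 0.2137 0.1049]
pipeR (array([ 0.6342, -0.1767,  0.0989]), [np.float64(0.1), np.float64(0.1)]) [ 0.6293 -0.1744  0.1055] [ 0.6287 -0.1719  0.1057]
wing (array([ 0.6161, -0.1009,  0.1243]), [np.float64(0.3), np.float64(0.3)]) [ 0.6091 -0.0987  0.1344] [ 0.6081 -0.0961  0.1345]
body (array([0.6377, 0.0204, 0.107 ]), [np.float64(0.4), np.float64(0.4)]) [0.6103 0.0144 0.1468] [0.6077 0.0258 0.1438]
post_foot (array([0.7635, 0.2201, 0.0098]), [np.float64(0.9), np.float64(0.9)]) [0.7655 0.222  0.005 ] [0.7687 0.221  0.0052]
bar wv1 [ 0.6301 -0.177   0.3064]
bar wv1 [ 0.6335 -0.1085  0.3065]
bar wv1 [ 0.6361 -0.0622  0.306
[... 279 characters left out ...]
 0.1069], [0.6425, 0.081, 0.1069], [0.6435, 0.1143, 0.1072], [0.6458, 0.1632, 0.107]]
pipe wv2 [[0.6341, -0.053, 0.1063], [0.6347, -0.0357, 0.1067], [0.6406, 0.0826, 0.1065], [0.6429, 0.1182, 0.1061], [0.6454, 0.1709, 0.1062]]
knobtop [ 0.4393 -0.3211  0.2085] post [ 0.484  -0.3125  0.22  ]
wk1 1346 [ 0.426 -0.338  0.2  ] [ 0.496 -0.303  0.222] [ 0.4527 -0.3182  0.2096] 0.2084
 head 5075 [ 0.392 -0.389] [ 0.494 -0.248] 0.145
top1 152 [ 0.428 -0.337  0.202] [ 0.496 -0.3    0.224] [ 0.4551 -0.3161  0.2101] 0.2091
 head 765 [ 0.394 -0.387] [ 0.494 -0.248] 0.145
top0 153 [ 0.428 -0.336  0.202] [ 0.496 -0.301  0.225] [ 0.4551 -0.316   0.2103] 0.2096
 head 758 [ 0.394 -0.387] [ 0.494 -0.248] 0.145
```

View pics/kcrop.png

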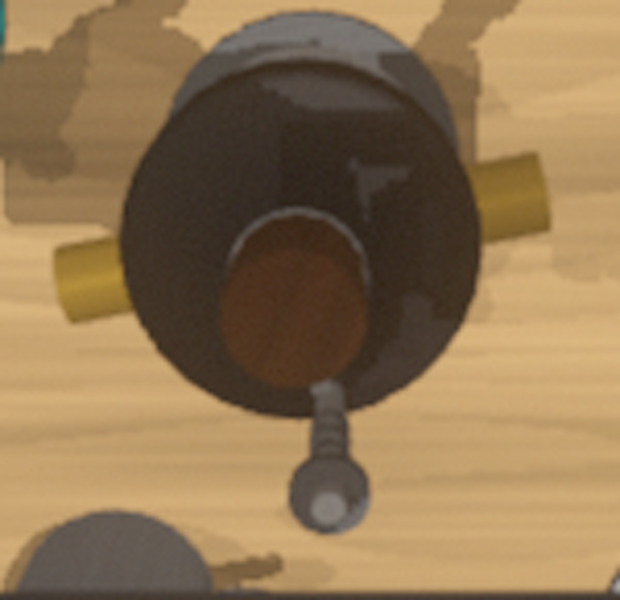

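View pics/t1.png

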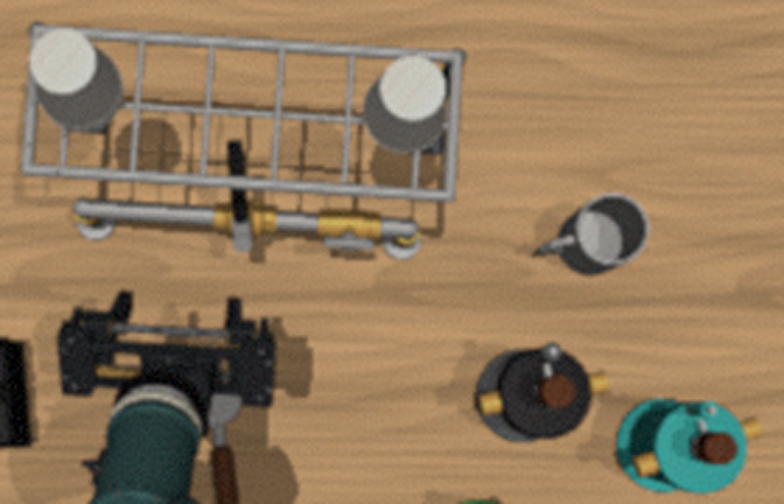

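```bash
cat >> h.py <<'E'
yaw=-0.049; Rzv=R.from_euler('z',yaw).as_matrix(); stem=np.array([.608,.0215,.1405])
E_=Rzv@np.array([.766,0,.643]); A_=Rzv@np.array([-.643,0,.766]); Y_=Rzv@np.array([0,1.,0])
ROT=lean(yaw,39)
def fpos(th,extra=0,off=-.012,r=.055):
    l=np.cos(th)*E_+np.sin(th)*Y_; t=-np.sin(th)*E_+np.cos(th)*Y_
    s=.009+.0175*abs(np.cos(th))+.009*abs(np.sin(th))+extra
    return stem+r*l-s*t+off*A_
E
python3 - <<'E'
from h import *
for th,ex,off in [(.1,.015,.09),(.1,.015,-.012),(.5,0,-.012),(.9,0,-.012),(1.3,0,-.012),(1.6,0,-.012),(1.57,.015,.09)]:
    q=inverse_kinematics(fpos(th,ex,off),ROT); print(th,fpos(th,ex,off).round(3),None if q is None else np.round(q,2))
P,im,d=cloud('wk1');K=d['K'];T=d['T']
def pl(u,v,z):
    r=T[:3,:3]@np.array([(u-K[0,2])/K[0,0],(v-K[1,2])/K[1,1],1]); return (T[:3,3]+r*(z-T[2,3])/r[2]).round(4)
print('knob',pl(170+294*150/620,130+315*145/600,.21),'post',pl(170+328*150/620,130+508*145/600,.222),'disc',pl(170+330*150/620,130+494*145/600,.214))
print('stubs',pl(170+92*150/620,130+278*145/600,.14),pl(170+512*150/620,130+197*145/600,.14))
manip.set_gripper(0.0)
manip.move_linear(fpos(.1,.015,.09),rate=.2,rot=ROT)
s=manip.state(); print(s['clock'],s['gripper_width'],s['contact_force'])
cap('wrist','wv3')
E
python3 -c "
import cv2;a=cv2.imread('pics/wv3.png');cv2.imwrite('pics/wv3b.png',cv2.resize(a,(768,576)))"
```

```text
0.1 [ 0.594 -0.014  0.247] [-0.08 -0.27  2.26  0.04  0.47 -1.63]
0.1 [ 0.659 -0.018  0.169] [-0.07 -0.03  2.22  0.05  0.27 -1.64]
0.5 [0.663 0.02  0.171] [ 0.01 -0.02  2.21 -0.14  0.28 -1.39]
0.9 [0.659 0.045 0.167] [ 0.07 -0.02  2.22 -0.27  0.28 -1.22]
1.3 [0.646 0.067 0.155] [ 0.12 -0.02  2.24 -0.41  0.27 -1.04]
1.6 [0.631 0.076 0.142] [ 0.15 -0.03  2.28 -0.51  0.25 -0.92]
1.57 [0.578 0.078 0.231] [ 0.17 -0.26  2.29 -0.31  0.46 -1.12]
knob [ 0.4429 -0.32    0.21  ] post [ 0.4862 -0.3122  0.222 ] disc [ 0.4864 -0.3117  0.214 ]
stubs [ 0.4536 -0.3805  0.14  ] [ 0.4301 -0.2601  0.14  ]
7.6833 0.00035395804384798354 [-0.07131574 -0.230184   -0.71882579]
```

View pics/wv3b.png

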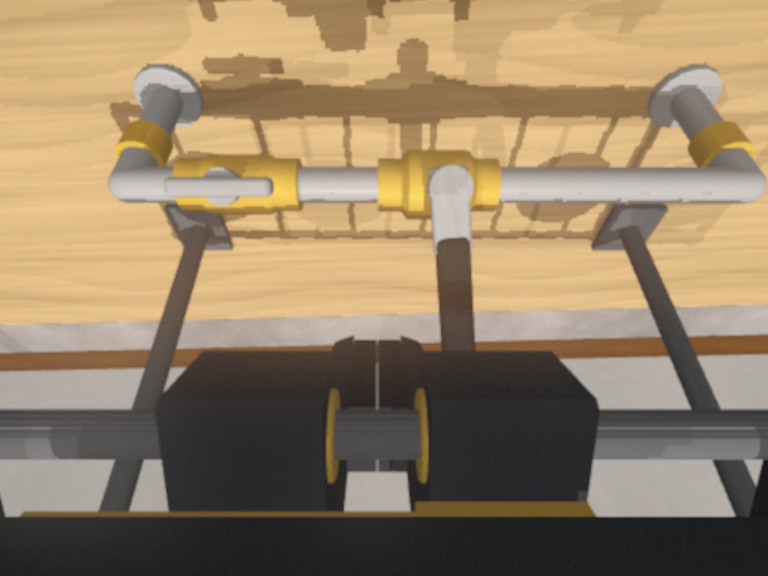

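The fingers are shut at about (376,355), clear to the right of the lever. I'll descend beside it and push it round.

```bash
python3 - <<'E'
from h import *
manip.move_linear(fpos(.1,.015),rate=.12)
s=manip.state(); f0=s['contact_force']; print('down',s['clock'],f0.round(2))
bad=False
for th in np.append(np.arange(.1,1.57,.12),[1.6,1.63]):
    manip.move_linear(fpos(th),rate=.06)
    s=manip.state(); f=s['contact_force']; print(round(th,2),round(s['clock'],2),f.round(1),np.round(1e3*np.linalg.norm(s['tool_pos']-fpos(th)),1))
    if np.linalg.norm(f-f0)>20: break
manip.dwell(.2)
cap('wrist','wv4');cap('scene','sc4')
a=cv2.imread('pics/wv4.png');cv2.imwrite('pics/wv4b.png',cv2.resize(a,(768,576)))
E
```

```text
down 8.7333 [-0.29 -0.15  0.76]
0.1 9.13 [ 0.   0.4 -0. ] 0.9
0.22 9.39 [-1.2 -1.6 -0.7] 0.4
0.34 9.66 [-0.5 -2.3 -0.3] 0.5
0.46 9.93 [-0.2 -2.5 -0.5] 0.4
0.58 10.21 [ 0.5 -2.4  0.2] 0.4
0.7 10.49 [ 0.5 -1.9  0.5] 0.5
0.82 10.78 [ 0.7 -1.3  1.2] 0.5
0.94 11.06 [-0.7 -1.7  1.2] 0.5
1.06 11.35 [ 0.3 -0.8  0.9] 0.5
1.18 11.64 [0.8 0.5 1.6] 0.3
1.3 11.93 [0.5 0.2 1.1] 0.2
1.42 12.23 [0.5 1.1 0.9] 0.3
1.54 12.53 [ 3.6 -1.1  2.7] 2.5
1.6 12.78 [ 9.9 -6.3  3.9] 5.7
1.63 13.03 [12.3 -8.6  3.9] 6.8
```

View pics/wv4b.png

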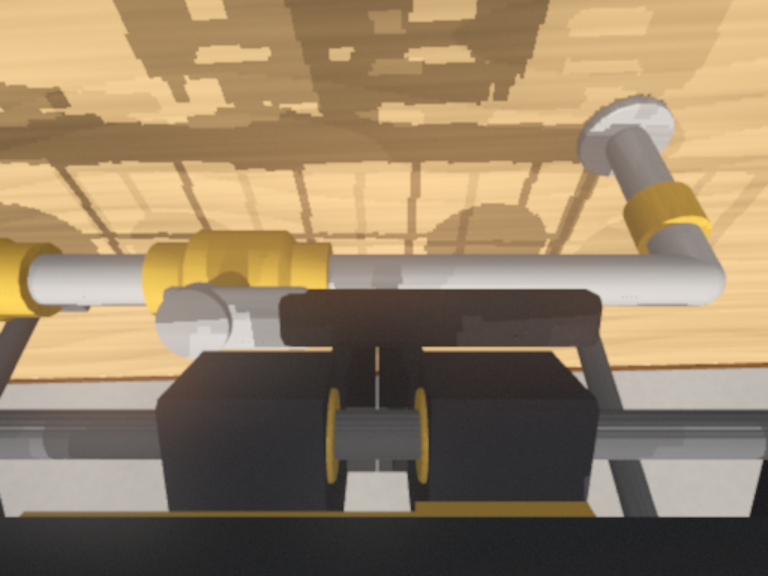

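The sleeve runs level at (280–600, 318), parallel to the pipe, and the force rose to about 15 N against the stop. I'll back off, check from above, then go over to the knob.

```bash
python3 - <<'E'
from h import *
manip.move_linear(fpos(1.571,.02),rate=.08)
manip.move_linear(fpos(1.571,.02,.12),rate=.2)
manip.move_linear([.54,.06,.37],rate=.25); manip.dwell(.1)
cap('wrist','wv5')
s=manip.state(); print(s['clock'],s['contact_force'].round(1),s['joint_pos'].round(2))
P,im,_=cloud('wv5'); cv2.imwrite('pics/wv5b.png',cv2.resize(im,(768,576)))
# lever points in lever plane
q=P.reshape(-1,3)-stem; c=np.stack([q@E_,q@Y_,q@A_],1)
dark=(im.reshape(-1,3).max(1)<85)
m=(abs(c[:,2]-.006)<.006)&(c[:,1]>.03)&(c[:,1]<.14)&(abs(c[:,0])<.03)&dark
w=c[m]; print(len(w)); k=np.polyfit(w[:,1],w[:,0],1); print('angle',np.pi/2-np.arctan(k[0]),k,w.min(0).round(3),w.max(0).round(3))
E
```

```text
15.3333 [-0.1  0.   0.1] [ 0.14 -0.46  2.17 -0.17  0.77 -1.3 ]
41
angle 1.5515881110693053 [ 0.01921058 -0.00744934] [-0.006  0.071  0.   ] [-0.005  0.122  0.003]
```

View pics/wv5b.png

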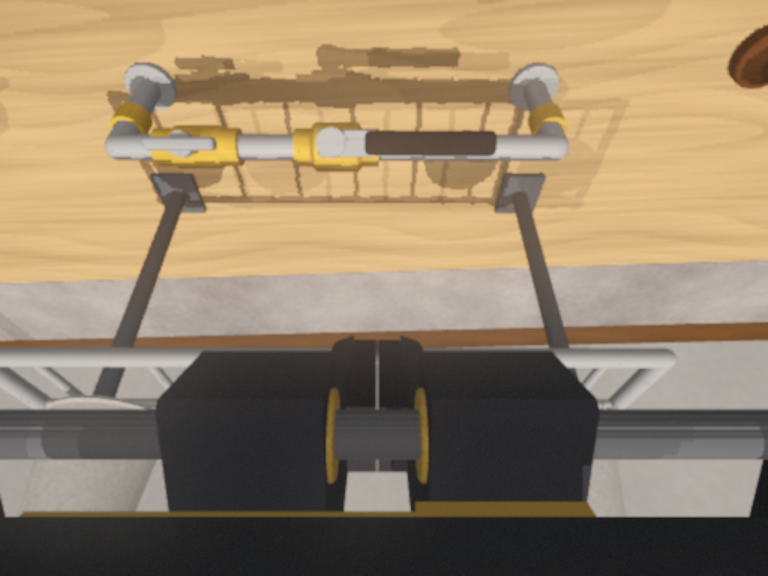

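The lever lies along the pipe, with the sleeve at (365–495,143), and the wing at (180,143) is unchanged. Next is the knob.

```bash
cat >> h.py <<'E'
KN=np.array([.4432,-.3193,.19]); KY=.185; KR=down(KY,1)
E
python3 - <<'E'
from h import *
print(inverse_kinematics(KN+[0,0,.15],KR),inverse_kinematics(KN-[0,0,.015],KR))
manip.set_gripper(.07)
manip.move_pose(KN+[0,0,.13],KR); manip.dwell(.15)
cap('wrist','k2'); s=manip.state(); print(s['clock'],s['contact_force'].round(1))
P,im,_=cloud('k2'); cv2.imwrite('pics/k2b.png',cv2.resize(im,(768,576)))
q=P.reshape(-1,3); m=(np.hypot(q[:,0]-.443,q[:,1]+.319)<.028)&(q[:,2]>.205)&(q[:,2]<.214); w=q[m]
print(len(w),w.min(0),w.max(0),(w.min(0)+w.max(0))/2,np.median(w[:,2]))
E
```

```text
[-6.69914360e-01 -2.80588979e-02  1.74408296e+00 -4.44089210e-16
  1.42556859e+00  7.15881967e-01] [-6.69914360e-01  7.09627758e-02  1.94924310e+00 -4.44089210e-16
  1.12138678e+00  7.15881967e-01]
18.3917 [-0.2  0.3 -0.5]
1281 [ 0.42807689 -0.3382523   0.20502713] [ 0.46281065 -0.30338537  0.21044686] [ 0.44544377 -0.32081883  0.207737  ] 0.20823844317352241
```

View pics/k2b.png

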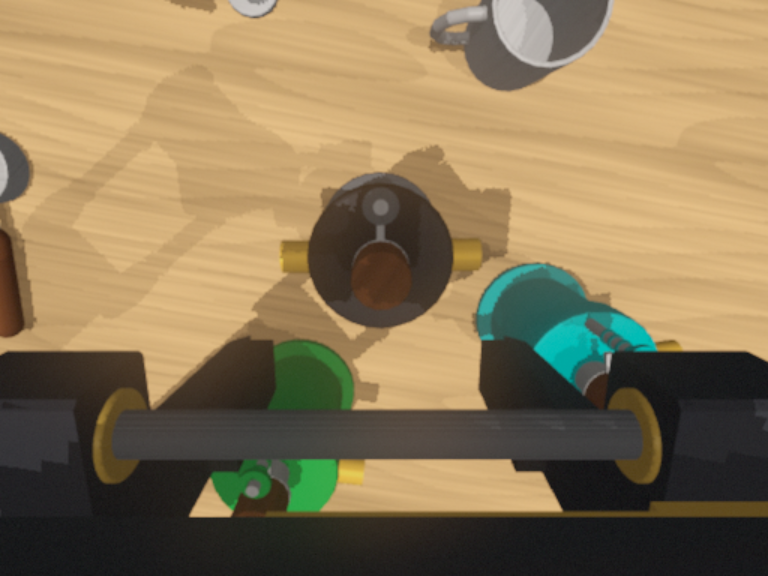

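```bash
python3 - <<'E'
from h import *
g=np.array([.4442,-.3198,.173])
manip.move_linear(g+[0,0,.06],rate=.25,rot=KR)
manip.move_linear(g,rate=.1); manip.dwell(.1)
s=manip.state(); print(s['clock'],s['contact_force'].round(1),s['tool_pos'])
manip.set_gripper(0.02,force=40); manip.dwell(.2)
s=manip.state(); print(s['clock'],s['contact_force'].round(1),s['gripper_width'],s['tool_pos'])
cap('wrist','k3'); cap('scene','sk3')
P,im,_=cloud('k3'); cv2.imwrite('pics/k3b.png',cv2.resize(im,(768,576)))
E
```

```text
19.7417 [ 0.1 -0.4 -0.4] [ 0.44484666 -0.32033508  0.17409617]
20.5667 [ 1.3 -5.6 -1.9] 0.035562308608890245 [ 0.44445007 -0.32084975  0.17315181]
```

View pics/k3b.png

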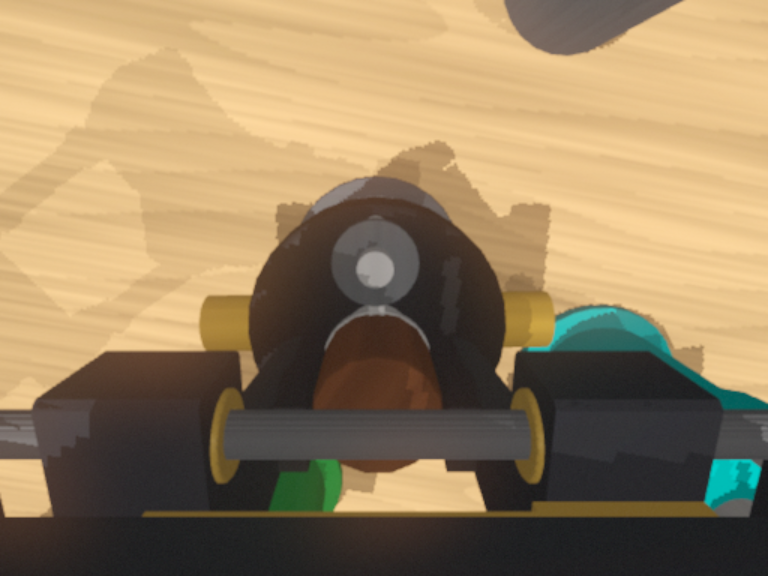

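The knob is held at (378,370) between the pads, gripper width 35.6 mm. I'll lift it 40 mm and check.

```bash
python3 - <<'E'
from h import *
s=manip.state(); p0=s['tool_pos'].copy(); np.save('p0.npy',p0)
for dz in (.02,.04):
    manip.move_linear([p0[0],p0[1],p0[2]+dz],rate=.03)
    s=manip.state(); print(s['clock'],s['contact_force'].round(1),s['tool_pos']-p0,s['gripper_width'])
manip.dwell(.1)
cap('wrist','k4'); cap('scene','sk4')
s=manip.state(); print(s['clock'],s['contact_force'].round(1),s['tool_pos']-p0)
P,im,_=cloud('k4'); 
o=cv2.resize(im[100:300,130:380],(750,600),interpolation=cv2.INTER_CUBIC); cv2.imwrite('pics/k4b.png',o)
a=[cv2.resize(cv2.imread(f'pics/{n}.png')[180:260,130:210],(390,390),interpolation=cv2.INTER_CUBIC) for n in ('sk3','sk4')]
cv2.imwrite('pics/sk.png',np.hstack(a))
E
```

```text
21.4917 [ 2.7 -5.1 -8.1] [-5.26803583e-05  8.47795135e-07  1.95036068e-02] 0.03503062278782503
22.3083 [ 3.6 -4.7 -8.4] [-5.15084235e-05  3.47711382e-06  3.90841817e-02] 0.035140062512461774
22.5083 [ 3.7 -4.7 -8.7] [-5.35248887e-05  1.75081868e-07  3.90497335e-02]
```

View pics/k4b.png

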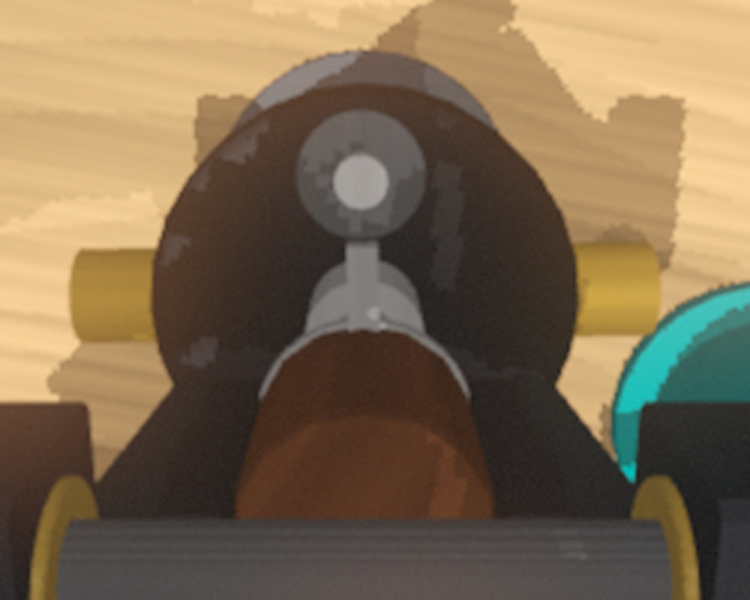

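View pics/sk.png

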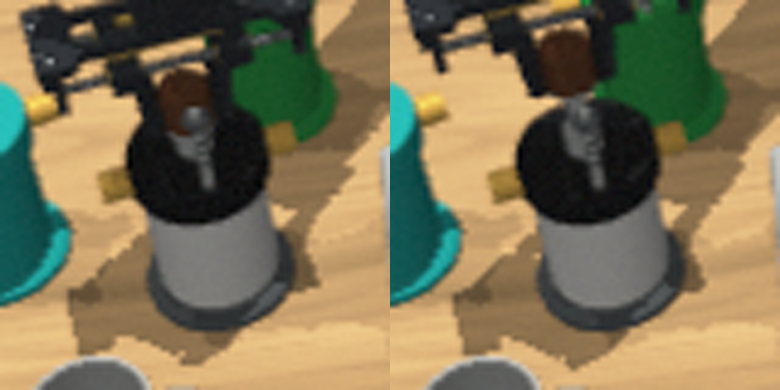

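The pointer at (362,255) sits close to the disc's edge at (362,240). I'll raise it the missing millimetre, compare pointer and disc depths, and hold.

```bash
python3 - <<'E'
from h import *
p0=np.load('p0.npy')
manip.move_linear([p0[0],p0[1],p0[2]+.041],rate=.02)
t=manip.state()['clock']; manip.dwell(.2)
cap('wrist','k5'); s=manip.state(); print(s['clock'],s['tool_pos']-p0,s['contact_force'].round(1))
def z(n,pts):
    P,im,_=cloud(n)
    for nm,(x,y) in pts.items():
        u,v=int(round(130+x/3)),int(round(100+y/3)); w=P[v-1:v+2,u-1:u+2].reshape(-1,3); print(n,nm,np.nanmedian(w,0).round(4))
z('k4',dict(ptr=(362,255),ptr2=(362,262),discL=(318,185),discR=(408,185),postTop=(361,182)))
z('k5',dict(ptr=(362,255),ptr2=(362,262),discL=(318,185),discR=(408,185),postTop=(361,182)))
P,im,_=cloud('k5'); cv2.imwrite('pics/k5b.png',cv2.resize(im[100:300,130:380],(750,600),interpolation=cv2.INTER_CUBIC))
# knob in hand slip check: knob top in tool frame
for n in ('k3','k4','k5'):
    P,im,d=cloud(n); q=P.reshape(-1,3); dz=dict(k3=0,k4=.039,k5=.04)[n]
    m=(np.hypot(q[:,0]-.444,q[:,1]+.320)<.017)&(abs(q[:,2]-.21-dz)<.012); print(n,m.sum(),np.median(q[m,2]) if m.any() else None)
E
```

```text
23.0083 [-5.99863766e-05 -1.10123934e-06  3.99787559e-02] [ 3.1 -5.  -9.2]
k4 ptr [ 0.4742 -0.3151  0.2135]
k4 ptr2 [ 0.473  -0.3153  0.2132]
k4 discL [ 0.4839 -0.3062  0.2145]
k4 discR [ 0.4864 -0.3198  0.2148]
k4 postTop [ 0.4864 -0.3124  0.2204]
k5 ptr [ 0.4741 -0.3151  0.2146]
k5 ptr2 [ 0.4731 -0.3153  0.2149]
k5 discL [ 0.4836 -0.3062  0.2141]
k5 discR [ 0.4862 -0.32    0.214 ]
k5 postTop [ 0.4863 -0.3124  0.2204]
k3 2427 0.20836240849144091
k4 2425 0.24735632030081142
k5 2439 0.24833333186004783
```

View pics/k5b.png

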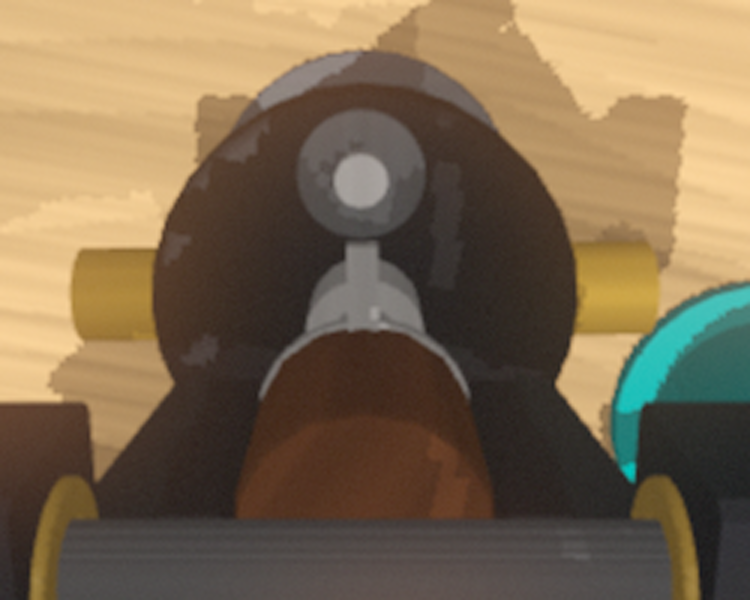

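The depth readings put the pointer at 0.2147 and the disc's top at 0.2140, and the knob rose 40.0 mm, so they are level. Hold, then ease down.

```bash
python3 - <<'E'
from h import *
p0=np.load('p0.npy')
manip.dwell(2.6)
s=manip.state(); print(s['clock'],s['tool_pos']-p0,s['contact_force'].round(1))
for dz in (.02,.004,.001,-.0005,-.002):
    manip.move_linear([p0[0],p0[1],p0[2]+dz],rate=.025 if dz>.003 else .01)
    s=manip.state(); print(dz,round(s['clock'],2),(s['tool_pos']-p0)[2].round(4),s['contact_force'].round(1))
    if s['contact_force'][2]>6: break
manip.dwell(.2)
cap('wrist','k6'); s=manip.state(); print(s['contact_force'].round(1),(s['tool_pos']-p0)[2])
P,im,d=cloud('k6'); q=P.reshape(-1,3)
m=(np.hypot(q[:,0]-.444,q[:,1]+.320)<.017)&(abs(q[:,2]-.21)<.012); print(m.sum(),np.median(q[m,2]))
E
```

```text
25.6083 [-3.31552118e-05  2.45720007e-06  3.99884139e-02] [ 4.  -5.  -9.4]
0.02 26.6 0.0194 [ 3.9 -4.7 -7.4]
0.004 27.39 0.004 [ 1.8 -4.  -5.9]
0.001 27.84 0.0009 [ 1.6 -3.  -5.2]
-0.0005 28.14 -0.0 [-0.6 -2.7 -0.8]
-0.002 28.44 -0.0001 [-2.9  0.3  6.2]
[-3.4 -0.6  5.9] -8.274931116131201e-05
2431 0.20833555456331676
```

The plunger is home: knob top at 0.2083, as at the start, and contact force +6 N, pressed on its seat. I'll release it, retreat straight up, and check everything.

```bash
python3 - <<'E'
from h import *
p0=np.load('p0.npy')
manip.set_gripper(.07)
p=manip.state()['tool_pos'].copy(); 
manip.move_linear([p[0],p[1],p[2]+.05],rate=.1)
manip.move_linear([p[0],p[1],p[2]+.17],rate=.25); manip.dwell(.2)
cap('wrist','k7');cap('top','top7');cap('scene','sc7')
s=manip.state(); print(s['clock'],s['contact_force'].round(1))
P,im,d=cloud('k7'); q=P.reshape(-1,3)
m=(np.hypot(q[:,0]-.444,q[:,1]+.320)<.017)&(abs(q[:,2]-.21)<.02); print(m.sum(),np.median(q[m,2]))
cv2.imwrite('pics/k7b.png',cv2.resize(im,(700,525)))
a=[cv2.resize(cv2.imread(f'pics/{n}.png')[90:300,100:420],(640,420)) for n in ('scene0','sc7')]
cv2.imwrite('pics/sc7b.png',a[1])
t=[cv2.imread(f'pics/{n}.png')[60:300,90:430] for n in ('top0','top7')]
cv2.imwrite('pics/t7b.png',cv2.resize(np.vstack(t),(400,565)))
E
```

```text
30.9917 [-0.4 -0.5 -0.2]
1025 0.2083457025355363
```

View pics/sc7b.png

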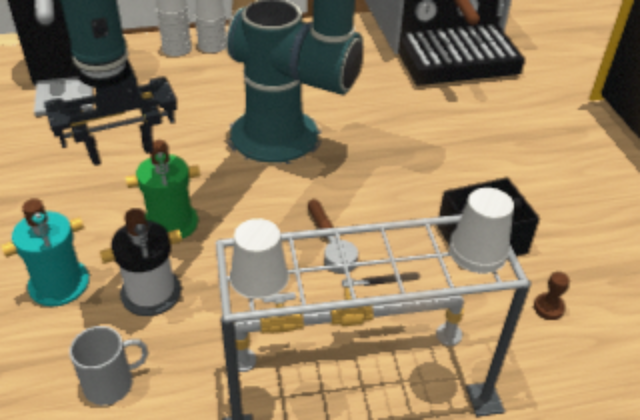

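View pics/t7b.png

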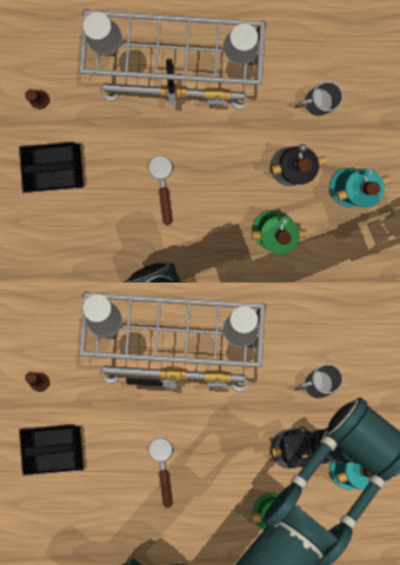

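View pics/k7b.png

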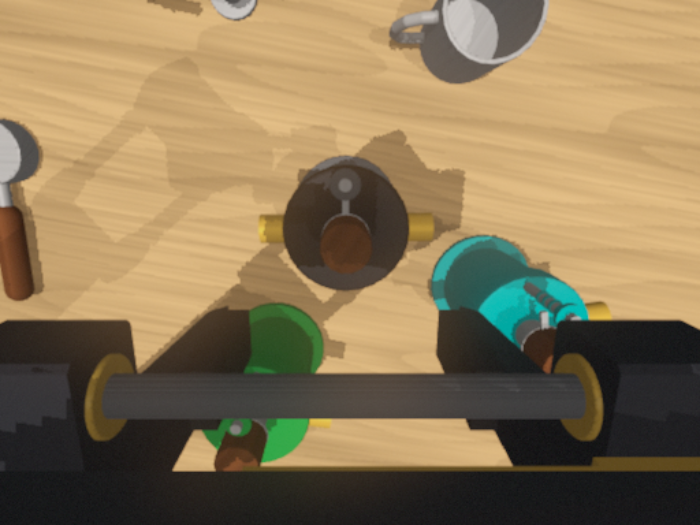

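One offline check of the lever angle from the picture already taken, before handing in.

```bash
python3 - <<'E'
from h import *
P,im,d=cloud('wv5'); K=d['K'];T=d['T']
g=im.max(2); m=np.zeros(g.shape,bool); m[84:108,240:335]=g[84:108,240:335]<90
n,l,st,_=cv2.connectedComponentsWithStats(m.astype(np.uint8)); k=1+st[1:,4].argmax(); print(st[k])
v,u=np.where(l==k)
r=np.stack([(u-K[0,2])/K[0,0],(v-K[1,2])/K[1,1],np.ones(len(u))],1)@T[:3,:3].T
pl=stem+.006*A_; t=((pl-T[:3,3])@A_)/(r@A_); w=T[:3,3]+r*t[:,None]-stem
y=w@Y_; e=w@E_
c=np.array([[y.mean(),e.mean()]]); V=np.linalg.svd(np.stack([y,e],1)-c,full_matrices=False)[2][0]
print('centre',c,'angle',np.pi/2-np.arctan(V[1]/V[0]), y.min(),y.max())
# pipe direction same way from edge pixels
for n in ('wv1','wv2','wv5'): pass
E
```

```text
[258  88  72  13 256]
centre [[ 0.09632339 -0.00276673]] angle 1.4958962923463324 0.04215659250598255 0.12128781739908813
```

```bash
python3 - <<'E'
from h import *
P,im,d=cloud('wv5'); K=d['K'];T=d['T']
g=im.max(2); print(g[80:112:2,290],im[95,290],im[95,315])
x=cv2.GaussianBlur(g,(3,3),0).astype(float)
for th in (95,105,115):
    m=np.zeros(g.shape,np.uint8); m[84:108,240:335]=x[84:108,240:335]<th
    n,l,st,_=cv2.connectedComponentsWithStats(m); k=1+st[1:,4].argmax()
    out=[]
    for side in (0,1):
        pts=[]
        for u in range(250,325):
            vv=np.where(l[:,u]==k)[0]
            if len(vv)>5: pts.append((u,vv[0] if side==0 else vv[-1]))
        pts=np.array(pts,float)
        r=np.stack([(pts[:,0]-K[0,2])/K[0,0],(pts[:,1]-K[1,2])/K[1,1],np.ones(len(pts))],1)@T[:3,:3].T
        pl=stem+.006*A_; t=((pl-T[:3,3])@A_)/(r@A_); w=T[:3,3]+r*t[:,None]-stem
        f=np.polyfit(w@Y_,w@E_,1); out.append((len(pts),np.pi/2-np.arctan(f[0]),f[1]))
    print(th,st[k],out)
cv2.imwrite('pics/lev.png',cv2.resize(im[70:125,60:390],(792,132),interpolation=cv2.INTER_CUBIC))
E
```

```text
[230 227 224 209  85  88  91  90  95  95  93  92 176 136 173 169] [64 76 92] [66 76 92]
95 [245  88  85  14 777] [(56, np.float64(1.5793233067798882), np.float64(-0.003721832194038163)), (56, np.float64(1.4516496514270643), np.float64(-0.003414263070727829))]
105 [ 245   88   86   15 1209] [(75, np.float64(1.5760596164648706), np.float64(-0.004685327800594039)), (75, np.float64(1.5510883007038623), np.float64(0.007589928347603628))]
115 [ 244   87   87   16 1278] [(75, np.float64(1.5678576620445517), np.float64(-0.005602698063834964)), (75, np.float64(1.5669401560981493), np.float64(0.009187247533810703))]
```

View pics/lev.png

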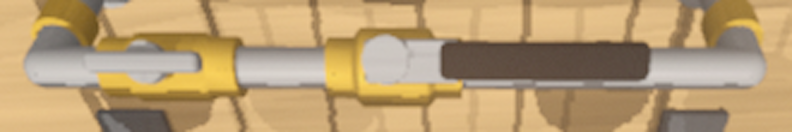

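The lever measures about 1.567 rad, so it is open against its stop. Handing in.

```bash
python3 - <<'E'
from h import *
order.close_job(); print(manip.state()['clock'])
E
```

```text
the job is handed in; nothing more can be done
the job is handed in; nothing more can be done
```

The water filter is on line and the job is handed in. My clock read about 31 s at the final checks, against the 58 s limit.

- **Lever:** I pushed it round with shut fingers until it stopped (about 15 N). The last picture puts it at about 1.567 rad, lying along the pipe. Rougher fits of the same picture (1.45–1.58 rad, 1.50 overall) came from poor segmentation of the sleeve.
- **Plunger:** I gripped the knob of the white filter with the black head, leaving the green and turquoise ones alone, and raised it 40.0 mm. The pointer was level with the disc to within 1 mm. It was held there for over 2.6 s, eased down to its seat with about 6 N of downward press, and let go. The knob's top read 0.2083 m, the same as before the pull.
- **Everything else:** The wing valve, jug, tamper, portafilter and knock box look unmoved in the before and after pictures. The robot was clear of everything, with no contact force.
- **Side load:** There was a side load of about 5 N while gripping the knob, from roughly 1 mm of misalignment.

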